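# Lock the telescopic board stand for a resin board

## Robot

A 6-joint arm with a two-finger parallel gripper is mounted at the origin on the work surface. World frame = base frame: x ahead of the robot, y to its left, z up, the work surface at z = 0. Lengths are in m, angles in degrees, forces in N, time in s.
With the tool pointing down it reaches from about 0.3 to 0.75 m from the base axis. Payload 8.5 kg.
Tool frame: the origin (TCP) lies midway between the tips of the shut fingers; the grasp point (between the pads) lies env.tcp_to_grasp behind it (env.tcp_to_grasp is the distance from the TCP to the grasp point, in m); z points along the fingers, y is the line along which they close (so a half turn about z gives the same grasp; the last joint's range is limited). The gripper opens to 85 mm and grips with 20 to 120 N. Pads are 22 mm wide; open, the fingers measure 114 mm over their backs; the gripper's body (76 mm by 85 mm) begins 54 mm behind the grasp point. The pads swing forward as they close: fully open they stand 13 mm farther back than shut.
Start: joints at [-86.935, 21.807, 74.336, -0, 83.858, -12.336], TCP at [0.146, -0.53, 0.231] pointing down, gripper open.
Joint ranges: [-178.18, 178.18], [-50.72, 133.34], [12.68, 142.11], [-81.47, 261.47], [9.98, 163.14], [-165.26, 165.26]. Speed limits (degrees/s): [136.94, 136.94, 180, 180, 180, 180].

## Interface

Orientations are given as a 3x3 rotation matrix whose columns are the frame's x, y, z axes.
In Python, from rig import observe, optics, job, env gives the robot as it stands. The module is installed in compiled form; this text tells all that it offers.
- The arm moves only by the shell command python3 -m jog 'ROWS' [FORCE]. ROWS is JSON, a list of rows, each a list of 7 numbers: the turn, a rotation vector about the tool's x, y, z in rad, then the shift along the tool's x, y, z in m, then the opening in per cent of the stroke, from 0 (shut) to 100 (fully open). A call has 1 to 10 rows; each row shifts and turns the commanded pose from where the row before left it, along the tool's axes as they then stand; what a row does not reach is not made up. A row lasts 1/8 s, in which the tool goes at most 62.5 mm and 10.7 degrees, less where a joint would pass 70% of its speed; a pose out of reach is approached as far as the arm can. A call is refused whole if a number of a shift passes 0.0625 or a number of a turn 0.188, either way. A call with a gripper value outside its range is refused whole. The fingers move at their own pace and stop on an object; FORCE is the grip in N (left out, the last holds). Time passes only in rows, so rows that do not move let the fingers close. It gives the time, the measured TCP pose, the force, the opening and the grip force at its end, in the units of the state.
- observe(): the state, without advancing time (a new reading comes with each control period).
- optics.get_image(name): name is "scene" or "top" or "wrist"; returns a dict with "pixels" (384x512x3 uint8, red, green, blue), "mtx" (3x3 intrinsics, pixels), "dist_coeffs" ([k1, k2, p1, p2, k3] as OpenCV has them; the pictures are not rectified), "rvec" (rotation vector, rad) and "tvec" (3), from world to camera coordinates, as OpenCV has them. Camera axes: x right, y down, z forward; pixel columns grow to the right and rows downward; lengths in m; the calibration is good to about 2 mm. A picture is of the moment at which its call begins. There is no depth.
- job.close_job(): hands the job in; it is judged then, once.
The state is a dict: "time_s": time; "q": joint angles; "qvel": joint speeds; "joint_efforts": joint torques, N m; "position": TCP position; "tool_rot": TCP orientation; "ft_force": force on the tool from outside, world axes, zero at the start; "wrist_torque": the same for the moment, N m; "grip_width": finger opening in m; "gripper_force": force on a finger pad.
Only numpy, scipy, OpenCV 4.12 (cv2) and the standard library are available. Lean on these libraries where they do the work, as an engineer would, in place of code of your own. Each camera call takes 0.05 s, during which the arm holds its last target. There are 200 camera calls.

## Task

Two telescopic stands for resin boards lie on the table; one is already locked short, with its spring buttons out through the slots of its tube. On the other one, squeeze the two spring buttons in between the fingers, push the bar into its tube until the buttons are under the slots, and let go so that both buttons pop out and lock it. Leave the stand that is already locked as it is.

Things in the scene. Friction and masses are not known exactly. Their poses are not given: they have to be found in the camera images.
- open_stand_squeeze (a point): where to squeeze the unlocked stand: on its bar's centre line, 50 mm above the table, midway between two black thumb plates, each 50 mm long (along x) and 26 mm high, 48 mm over their outer faces, squeezable to 16 mm; round them the bar is only an 8 mm spine. x runs along the bar into the tube, y to its left, z up. Moves with the bar. A board rest, 52 mm wide, 70 mm high, is centred 80 mm behind (-x)
- open_stand: that stand's fixed aluminium tube, 200 mm long, 52 mm wide (46 inside), top 67 mm above the table. Origin on the table under the centre of its mouth, 105 mm ahead of the squeeze point when open_stand_rod is 0; x runs along the tube, away from the robot give or take 15 degrees. Each side wall has a slot, 14 to 54 mm from the mouth
- open_stand_rod (a joint): how far that stand's bar is pushed into its tube, m: starts between 0 and 0.015; unsqueezed buttons stop at the mouth at 0.025; from 0.057 on the catches lie wholly in the slots; end stop at 0.075. About 2 N of friction, no spring
- open_stand_left (a joint): how far the left (+y) button is pressed in, m: 0 out, 0.016 fully in; it must be in by 6 mm to pass the tube's mouth. Spring 2.5 N when out, 6.5 N fully in; the two sides are independent. Thumb plate in one piece with a black catch, 18 mm long, centred 71 mm ahead of the squeeze point, whose outer face is 29 mm from the centre line when out
- open_stand_right (a joint): the same for the right (-y) button
- set_stand_squeeze (a point): the same point on the other stand, of the same make, which is already locked: its bar is pushed in and its catches stand out through the slots. Not to be touched

How it is judged:
By the outcome, as a careful person would: the job done as asked, in the order asked, and still so for the second after the job is handed in, with the robot touching nothing.
It also fails if it takes over 32 s, if anything falls off the work surface, if the arm or the gripper's body presses on something with over 40 N, if the wrist force passes 120 N, or if a joint passes its speed limit or range.

## Working session

There is one attempt and no reset: what is moved stays moved. The work goes in short steps, Python scripts to look and compute and a shell command to move; the robot and the scene stay as the last step left them, time stands still between calls to the robot, and variables do not carry over. Pictures are saved under pics/ and viewed, at most 10 in all, crops included, and the job is handed in when it is done.

```bash
mkdir -p pics; python3 - <<'E'
from rig import observe, optics, env
import cv2,numpy as np
s=observe(); print(s['time_s'],s['position'],s['tool_rot'],s['grip_width'],env.tcp_to_grasp)
for n in['top','scene']:
    d=optics.get_image(n); cv2.imwrite(f'pics/{n}0.png',d['pixels'][:,:,::-1]); R=cv2.Rodrigues(np.array(d['rvec']))[0]; print(n,-R.T@np.array(d['tvec']).ravel(),d['dist_coeffs'])
E
```

```text
0.0 [ 0.14604562 -0.52994952  0.23070878] [[ 9.64088083e-01  2.65582687e-01 -6.55549552e-05]
 [ 2.65582486e-01 -9.64086986e-01  1.49186790e-03]
 [ 3.33013607e-04 -1.45570232e-03 -9.99998885e-01]] 0.08533236603675201 0.0187
top [ 0.42303853 -0.01330337  0.72381126] [-0.07769892  0.          0.          0.          0.        ]
scene [ 1.02161096 -0.4511706   0.69907736] [-0.14776076  0.          0.          0.          0.        ]
```

View pics/top0.png

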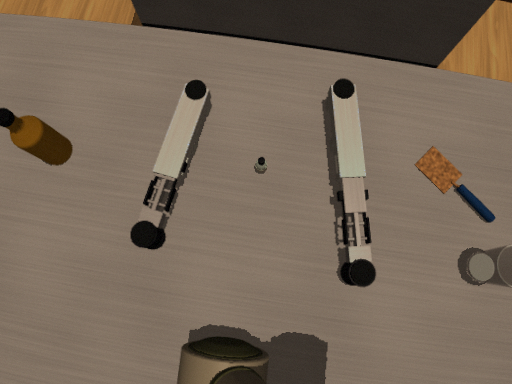

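View pics/scene0.png

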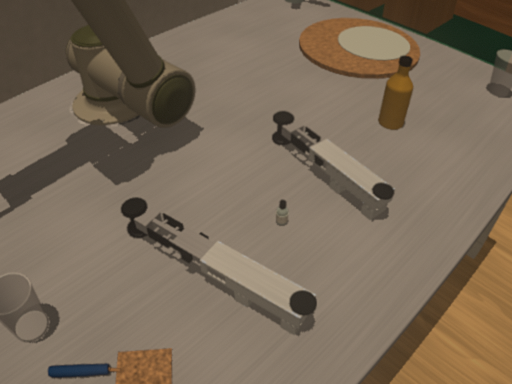

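Top view: two stands, left one with its tube from (196,90) to (165,177), right one from (344,88) to about (355,205). I need a zoom to tell which one is locked.

```bash
python3 - <<'E'
import cv2,numpy as np
t=cv2.imread('pics/top0.png'); s=cv2.imread('pics/scene0.png')
r=lambda a:cv2.resize(a,(400,540),interpolation=cv2.INTER_CUBIC)
cv2.imwrite('pics/z.png',np.hstack([r(t[150:285,120:220]),r(t[150:285,305:405])]))
E
```

```text
(no output)
```

View pics/z.png

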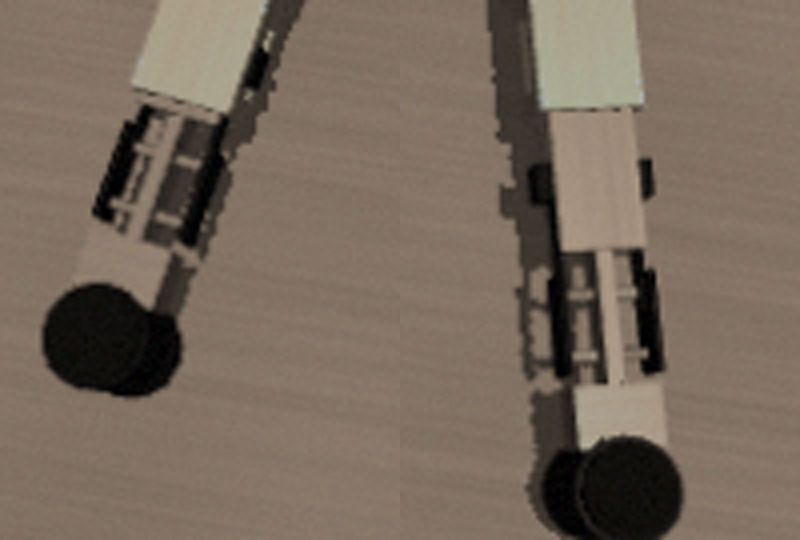

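The right stand is the open one: its catches sit before the mouth, while the left stand's catch is out through its slot. Next I measure the tube axis, mouth and plates.

```bash
cat > h.py <<'E'
import cv2,numpy as np
def plane(d,pts,z):
    K=np.array(d['mtx']);R=cv2.Rodrigues(np.array(d['rvec'],float))[0];t=np.array(d['tvec'],float).ravel()
    u=cv2.undistortPoints(np.array(pts,float).reshape(-1,1,2),K,np.array(d['dist_coeffs'],float)).reshape(-1,2)
    r=np.c_[u,np.ones(len(u))]@R; c=-R.T@t
    return c+r*((z-c[2])/r[:,2])[:,None]
E
python3 - <<'E'
from rig import optics,observe
from h import *
d=optics.get_image('top'); im=d['pixels'].astype(int)
m=((im[...,1]-im[...,0]>=2)&(im[...,1]>140)).astype(np.uint8); m[:, :300]=0
n,l,st,c=cv2.connectedComponentsWithStats(m); k=1+np.argmax(st[1:,4]); print(st[k])
v,u=np.where(l==k); P=plane(d,np.c_[u,v],.067)[:,:2]
(cx,cy),(w,h),a=cv2.minAreaRect(P.astype(np.float32)*1000); print(cx,cy,w,h,a)
b=cv2.boxPoints(((cx,cy),(w,h),a)); print(b)
z=lambda X,Y:(305+(X-400)/4-.375,150+Y/4-.375)
print('mouth',plane(d,[z(541,107),z(643,107)],.067))
print('plates outer corners L near mouth, L back, R near, R back',plane(d,[z(550,270),z(558,378),z(643,268),z(663,372)],.063))
print('spine',plane(d,[z(605,250),z(615,383)],.063))
print('catch',plane(d,[z(530,183),z(653,178)],.06))
E
```

```text
[340 170   5   7  22]
630.6793212890625 -151.49411010742188 12.4551420211792 7.939923286437988 6.048190593719482
[[ 624.0681  -148.20242]
 [ 624.90466 -156.09814]
 [ 637.2905  -154.7858 ]
 [ 636.454   -146.89008]]
mouth [[ 0.62305651 -0.14806266  0.067     ]
 [ 0.63115938 -0.19810068  0.067     ]]
plates outer corners L near mouth, L back, R near, R back [[ 0.54430504 -0.16196005  0.063     ]
 [ 0.49348071 -0.17145517  0.063     ]
 [ 0.5522843  -0.20669012  0.063     ]
 [ 0.50393349 -0.22113372  0.063     ]]
spine [[ 0.55816234 -0.18743356  0.063     ]
 [ 0.49526408 -0.19874964  0.063     ]]
catch [[ 0.5860562  -0.14824989  0.06      ]
 [ 0.59816521 -0.20829882  0.06      ]]
```

```bash
python3 -m jog '[[0,0,0.094,0,0,0,100],[0,0,0,0.048,-0.03,0,100],[0,0,0,0.048,-0.03,0,100],[0,0,0,0.048,-0.03,0,100],[0,0,0,0.048,-0.03,0,100],[0,0,0,0.048,-0.03,0,100],[0,0,0,0.048,-0.03,0,100],[0,0,0,0.048,-0.03,0,100],[0,0,0,0.048,-0.03,0,100],[0,0,0,0.048,-0.03,0,100]]' 25; python3 -m jog '[[0,0,0,0,0,0,100],[0,0,0,0,0,0,100]]'; python3 - <<'E'
from rig import optics,observe
from h import *
d=optics.get_image('wrist'); cv2.imwrite('pics/w1.png',d['pixels'][:,:,::-1])
s=observe();print(s['time_s'],s['position'],s['tool_rot'])
E
```

```text
time_s: 1.4
position: [0.5257, -0.1877, 0.2312]
tool_rot: [[0.985, 0.174, -0.0], [0.174, -0.985, 0.0], [-0.0, -0.0, -1.0]]
ft_force: [0.5, -0.7, 0.5]
grip_width: 0.0852
gripper_force: 0.0
time_s: 1.65
position: [0.5242, -0.1893, 0.231]
tool_rot: [[0.985, 0.174, -0.001], [0.174, -0.985, 0.0], [-0.001, -0.0, -1.0]]
ft_force: [0.4, 0.2, -0.1]
grip_width: 0.0851
gripper_force: 0.0
1.7 [ 0.52393163 -0.18980765  0.23115651] [[ 9.84907277e-01  1.73081699e-01 -6.17769623e-04]
 [ 1.73081794e-01 -9.84907448e-01  1.03586732e-04]
 [-5.90516935e-04 -2.08948001e-04 -9.99999804e-01]]
```

View pics/w1.png

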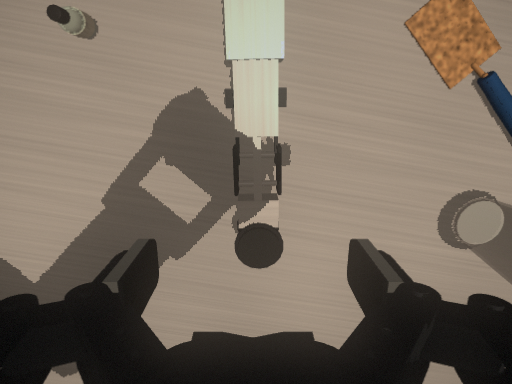

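The wrist view shows the bar lined up with the tool: plates spanning columns 234–282, rows 138–195; mouth at row 58, columns 226–285; catches near row 97. I cast these for fine alignment.

```bash
python3 - <<'E'
from rig import optics,observe
from h import *
d=optics.get_image('wrist'); s=observe(); R=np.array(s['tool_rot']); p=np.array(s['position'])
f=lambda n,q,z:print(n,np.round(((plane(d,q,z)-p)@R)[:,:2]*1000,1).tolist())
f('plates',[(234,138),(234,195),(282,138),(282,195)],.063)
f('mouth',[(226,58),(285,58)],.067); f('far',[(224,2),(284,2)],.067)
f('catch',[(225,97),(287,97)],.06); f('spine',[(257,145),(258,190)],.063)
E
```

```text
plates [[32.5, -17.4], [-25.3, -18.3], [32.5, 29.2], [-25.3, 30.6]]
mouth [[104.5, -23.2], [104.4, 29.8]]
far [[149.5, -23.9], [149.4, 27.8]]
catch [[70.8, -25.5], [70.8, 33.3]]
spine [[25.7, 5.0], [-20.0, 6.1]]
```

```bash
python3 -m jog '[[0,0,-0.025,0,0.005,0.04,100],[0,0,0,0,0,0.06,100],[0,0,0,0,0,0.06,100],[0,0,0,0,0,0.03,100],[0,0,0,0,0,0.011,80],[0,0,0,0,0,0,66],[0,0,0,0,0,0,66],[0,0,0,0,0,0,66]]' 25; python3 - <<'E'
from rig import optics,observe
from h import *
d=optics.get_image('wrist'); cv2.imwrite('pics/w2.png',d['pixels'][:,:,::-1])
E
```

```text
time_s: 2.75
position: [0.5258, -0.1945, 0.0315]
tool_rot: [[0.98, 0.198, 0.002], [0.198, -0.98, -0.001], [0.002, 0.001, -1.0]]
ft_force: [0.7, 0.4, 0.2]
grip_width: 0.0565
gripper_force: 0.0
```

View pics/w2.png

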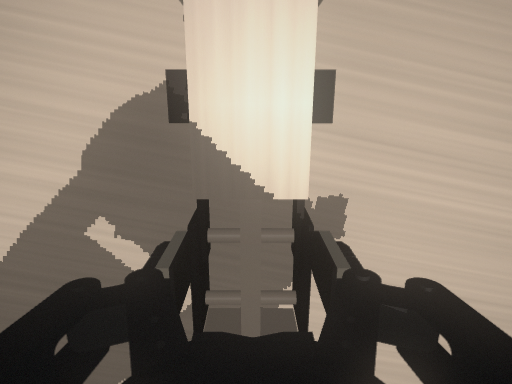

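Both plates (columns about 194 and 306) sit centred between the pads, spine at about 252. Squeeze.

```bash
python3 -m jog '[[0,0,0,0,0,0,45],[0,0,0,0,0,0,35],[0,0,0,0,0,0,26],[0,0,0,0,0,0,23],[0,0,0,0,0,0,23],[0,0,0,0,0,0,23]]' 25;python3 -m jog '[[0,0,0,0,0,0,15],[0,0,0,0,0,0,15],[0,0,0,0,0,0,15],[0,0,0,0,0,0,15]]' 25; python3 - <<'E'
from rig import optics,observe
from h import *
d=optics.get_image('wrist'); cv2.imwrite('pics/w3.png',d['pixels'][:,:,::-1])
E
```

```text
time_s: 3.55
position: [0.5258, -0.1944, 0.0313]
tool_rot: [[0.98, 0.199, 0.001], [0.199, -0.98, -0.001], [0.001, 0.001, -1.0]]
ft_force: [-1.1, -0.1, 8.4]
grip_width: 0.0195
gripper_force: 6.0
time_s: 4.05
position: [0.5256, -0.1937, 0.0314]
tool_rot: [[0.98, 0.199, 0.001], [0.199, -0.98, 0.0], [0.001, 0.0, -1.0]]
ft_force: [-3.0, 4.1, 11.2]
grip_width: 0.0138
gripper_force: 24.3
```

View pics/w3.png

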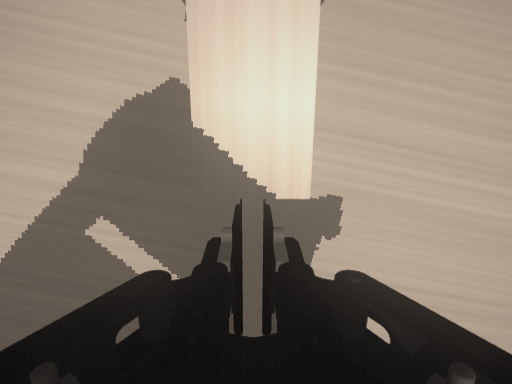

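Both buttons are fully in and the catches no longer show beside the bar. Rod is about 0, so push 66 mm.

```bash
python3 -m jog '[[0,0,0,0.006,0,0,15],[0,0,0,0.01,0,0,15],[0,0,0,0.01,0,0,15],[0,0,0,0.01,0,0,15]]' 25; python3 -m jog '[[0,0,0,0.01,0,0,15],[0,0,0,0.01,0,0,15],[0,0,0,0.01,0,0,15],[0,0,0,0,0,0,15],[0,0,0,0,0,0,15]]'; python3 - <<'E'
from rig import optics,observe
from h import *
d=optics.get_image('wrist'); cv2.imwrite('pics/w4.png',d['pixels'][:,:,::-1])
E
```

```text
time_s: 4.6
position: [0.561, -0.1866, 0.0315]
tool_rot: [[0.98, 0.199, 0.001], [0.199, -0.98, 0.0], [0.001, 0.0, -1.0]]
ft_force: [-3.2, 2.9, 9.5]
grip_width: 0.0137
gripper_force: 24.4
time_s: 5.22
position: [0.5911, -0.1806, 0.0315]
tool_rot: [[0.98, 0.199, 0.003], [0.199, -0.98, -0.0], [0.003, 0.001, -1.0]]
ft_force: [0.8, 3.1, 8.1]
grip_width: 0.0133
gripper_force: 24.3
```

View pics/w4.png

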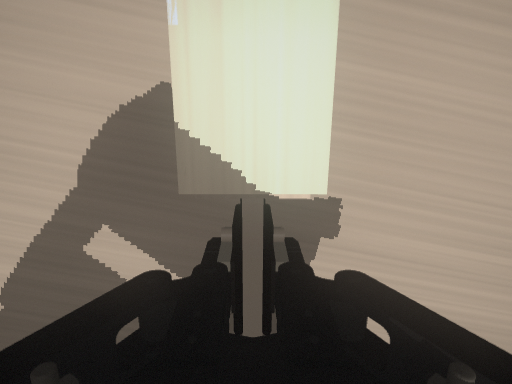

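The tube mouth (row 194) has come down to just ahead of the plates, and the plates have not slipped in the pads. Release and check.

```bash
python3 -m jog '[[0,0,0,0,0,0,30],[0,0,0,0,0,0,50],[0,0,0,0,0,0,70],[0,0,0,0,0,0,100],[0,0,0,0,0,0,100],[0,0,0,0,0,0,100]]'; python3 - <<'E'
from rig import optics,observe
from h import *
d=optics.get_image('wrist'); cv2.imwrite('pics/w5.png',d['pixels'][:,:,::-1])
E
```

```text
time_s: 6.02
position: [0.59, -0.1811, 0.0304]
tool_rot: [[0.98, 0.198, -0.0], [0.198, -0.98, -0.0], [-0.0, 0.0, -1.0]]
ft_force: [-0.1, -0.2, 0.3]
grip_width: 0.0852
gripper_force: 0.0
```

View pics/w5.png

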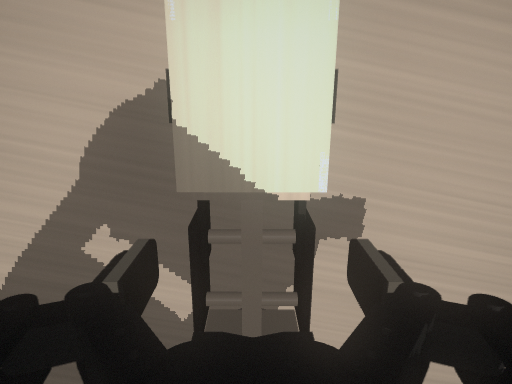

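Both catches stand out of the tube walls (columns 169 and 335, rows 70–122), symmetric, and the plates are fully out. Retreat upwards and check once from above.

```bash
python3 -m jog '[[0,0,0,0,0,-0.03,100],[0,0,0,0,0,-0.05,100],[0,0,0,0,0,-0.06,100],[0,0,0,0,0,-0.06,100],[0,0,0,0,0,0,100],[0,0,0,0,0,0,100]]'; python3 - <<'E'
from rig import optics
from h import *
d=optics.get_image('wrist'); cv2.imwrite('pics/w6.png',cv2.resize(d['pixels'][0:240,170:350,::-1],None,fx=2.5,fy=2.5,interpolation=2))
E
```

```text
time_s: 6.82
position: [0.5897, -0.1809, 0.2296]
tool_rot: [[0.98, 0.198, -0.001], [0.198, -0.98, 0.001], [-0.001, -0.001, -1.0]]
ft_force: [0.4, 0.2, -0.1]
grip_width: 0.0854
gripper_force: 0.0
```

View pics/w6.png

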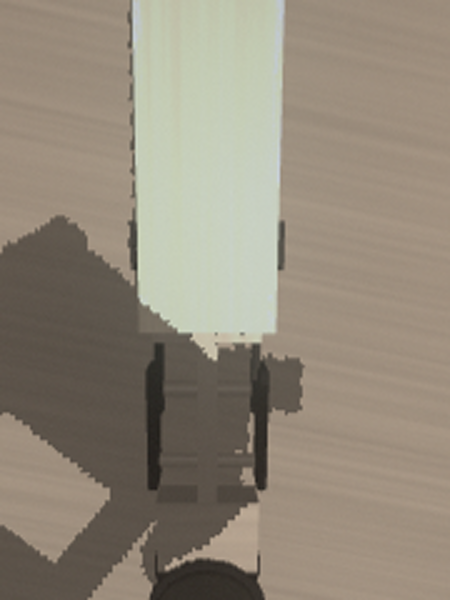

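The crop shows a catch out on each side of the tube (at (133,245) and (282,245)), behind the mouth at row 332, so the stand is locked. Hand in.

```bash
python3 -c "
from rig import job; print(job.close_job())"
```

```text
the job is handed in; nothing more can be done
None
```

The open stand is pushed in and locked, with both catches seen out through its slots; the other stand was not touched, and I handed the job in at about 7 s (the hand-in returned no verdict).

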